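# Seat the fixture plate on its two locating pins

## Robot

A 6-joint arm with a two-finger parallel gripper is mounted at the origin on the work surface. World frame = base frame: x ahead of the robot, y to its left, z up, the work surface at z = 0. Lengths are in mm, angles in rad, forces in N, time in s.
With the tool pointing down it reaches from about 275 to 750 mm from the base axis. Payload 10.2 kg.
Tool frame: the origin (TCP) lies midway between the tips of the shut fingers; the grasp point (between the pads) lies 19 mm behind it (ctrl.grip_depth is the distance from the TCP to the grasp point, in mm); y points along the fingers, x is the direction in which the jaws open and shut, and the axes are right-handed (so a half turn about y gives the same grasp; the last joint's range is limited). The gripper opens to 85 mm and grips with 20 to 120 N. Pads are 22 mm wide; open, the fingers measure 114 mm over their backs; the gripper's body (76 mm by 85 mm) begins 54 mm behind the grasp point. The pads swing forward as they close: fully open they stand 13 mm farther back than shut.
Start: joints at [1.093, 0.313, 1.498, -0, 1.331, -0.223], TCP at [132.34, 508.052, 231.294] pointing down, gripper open.
Joint ranges: [-2.94, 2.94], [-0.97, 2.17], [0.19, 2.56], [-1.23, 4.37], [0.02, 3.11], [-2.88, 2.88]. Speed limits (rad/s): [2.39, 2.39, 3.01, 3.14, 3.14, 3.14].

## Interface

Orientations are given as a unit quaternion [w, x, y, z].
In Python, from rig import ctrl gives the robot as it stands. The module is installed in compiled form; this text tells all that it offers.
- The arm moves only by the tool drive_tool, never from a script. Its arguments are lists of equal length, an entry for each row: "gripper": the closure, from 0 (fully open) to 1 (shut); "offset": the shift along the tool's x, y, z in m, a list of three; "turn": the turn about the tool's y in degrees. In form: {"gripper": [gripper, ...], "offset": [[tx, ty, tz], ...], "turn": [turn, ...]}. A call has 1 to 20 rows; each row shifts and turns the commanded pose from where the row before left it, along the tool's axes as they then stand; what a row does not reach is not made up. A row lasts 1/12 s, in which the tool goes at most 41.7 mm and 7.16 degrees, less where a joint would pass 70% of its speed; a pose out of reach is approached as far as the arm can. A call is refused whole if a number of a shift passes 0.0417 or a number of a turn 7.16, either way. A call with a gripper value outside its range is refused whole. The fingers move at their own pace and stop on an object; "force" is the grip in N (left out, the last holds). Time passes only in rows, so rows that do not move let the fingers close. It gives the time, the measured TCP pose, the force and the opening at its end, in the units of the state.
- ctrl.sense(): the state, without advancing time (a new reading comes with each control period).
- ctrl.capture(name): name is "scene" or "top"; returns (picture, depth): 420x560x3 uint8, red, green, blue; 420x560 float32, mm along the optical axis (not along the pixel's ray), 0 where there is no reading.
- ctrl.camera_params(name): a dict with "fovy" (degrees; the focal length in pixels is half the picture's height over the tangent of half this angle, whatever the lens; pixels are square), "cx", "cy" (the principal point, pixels), "view" (4x4, takes a point from world to camera coordinates). Camera axes: x right, y down, z forward; pixel columns grow to the right and rows downward; lengths in mm; the calibration is good to about 2 mm. A picture is of the moment at which its call begins. camera_params takes no time and is no camera call.
- ctrl.finish_job(): hands the job in, once; it reports no verdict.
Trained networks look in the newest picture that a camera, given by its name, has taken for a name from the list of things; names that differ only in an ending like _2 or _b are one class to them, and where a whole thing is asked for, a point or a joint stands for the part that bears it (a point fixed in the world has none). Each returns a list of dicts, best first, with "score" (0 to 1); they miss things now and then, are a little off and sometimes report something else, mostly with a low value. They report only what shows in the picture. A call takes as long as a camera call. They do not tell look-alikes from the thing itself.
- ctrl.boxes_of(camera, query): "centre" ([x, y, z] in mm, in the coordinates of the camera as it stood for that picture, good to about 4 mm: the middle of the surface that is visible of it).
- ctrl.regions_of(camera, query): "mask" (420x560 bool, what is visible of it).
- ctrl.pinpoint(camera, query): "centre" ([x, y, z] in mm, in the coordinates of the camera as it stood for that picture, good to about 4 mm: a listed point, or the origin of a listed thing).
The state is a dict: "time_s": time; "joints": joint angles; "dq": joint speeds; "tau": joint torques, N m; "eef_pos": TCP position; "ee_rot": TCP orientation; "force": force on the tool from outside, world axes, zero at the start; "wrist_torque": the same for the moment, N m; "grip_width": opening from 0.0 (shut) to 1.0 (fully open).
Only numpy, scipy, OpenCV 4.12 (cv2) and the standard library are available. Lean on these libraries where they do the work, as an engineer would, in place of code of your own. Each camera call takes 0.05 s, during which the arm holds its last target.

## Task

Push the loose aluminium fixture plate sideways off the raised deck of the steel fixture base until both of its holes drop over the two locating pins and it lies flat and fully down on the lower seat. Only push or slide it - do not lift it - and never touch the brass turned part clamped on it; leave the ring gauge, plug gauge and joystick where they are, and finish clear of everything.

Things in the scene. Friction and masses are not known exactly. Their poses are not given: they have to be found in the camera images.
- fixture: Fixed steel base, 200 mm along x by 310 along y. Origin on its underside (on the table) at mid width, in line with the step. From y = 0 to +190 it is a raised deck, top 22 mm above the table; from y = 0 to -120 a lower flat seat, top 15 mm up. The 7 mm step runs along x at y = 0. Its position varies and it is turned up to 13 degrees from the world axes.
- seat (a point): Point on the seat surface (15 mm above the table) at fixture x = 0, y = -49 mm, where the plate's origin ends when seated; axes as the fixture's. Past the pin tops the plate may lean nose-down by up to about 8 degrees before it drops.
- pin_near (a point): Foot (on the seat) of the locating pin nearer the robot, at fixture x = -40, y = -29 mm. Steel, 10 mm in diameter, straight for 3.2 mm, then a cone to a 6 mm wide top 6.4 mm above the seat, 0.6 mm lower than the deck: the plate slides off the deck over the pin tops and drops when its holes meet them.
- pin_far (a point): Foot of the identical second pin, at fixture x = +40, y = -29 mm.
- plate: Loose aluminium plate, 120 mm along x, 90 along y, 10 thick, about 0.5 kg with the part. Origin: centre of its underside. Starts flat on the deck, centre 72 to 115 mm from the step, up to 18 mm off the fixture's centre line, turned up to 13 degrees from the fixture; goes towards the fixture's -y. Seated: axes parallel to the fixture's, +y edge 4 mm past the step, top 3 mm above the deck.
- hole_near (a point): Centre of the lower mouth of the round through hole, 13 mm in diameter, at plate x = -40, y = +20 mm; goes over pin_near.
- hole_far (a point): Centre of the lower mouth of the slotted through hole, 17 mm along plate x by 13 mm along plate y, at plate x = +40, y = +20 mm; goes over pin_far.
- part: Brass turned part fixed upright on the plate's top at plate x = 0, y = -10 mm: a 32 mm wide flange and a stepped stem, 26 mm high (36 mm above the plate's underside). Origin at the centre of its foot. Not to be touched.
- ring_gauge: Bystander: loose steel ring 64 mm across, 18 mm high, on the table; origin at the centre of its underside.
- plug_gauge: Bystander: loose double-ended plug gauge, 130 mm long along its x, 18 mm thick, black grip and steel ends, on the table; origin under its middle.
- joystick: Bystander: black joystick box 100 x 75 x 35 mm with a stick up to 86 mm high, on the table; origin at the centre of its underside.
Not all that is in view belongs to the job. Of the things that look like the plate, the smallest one is meant.

How it is judged (in metres and radians):
At the end, for the whole second after the job is handed in: The plate lies flat on the seat (underside within 1.5 mm of the seat surface, tilt under 0.02 rad), the round hole's centre within 3 mm of the near pin and the slotted hole's within 5 mm of the far pin, and the plate is at rest (horizontal distance between hole_near and pin_near below 0.003 m and horizontal distance between hole_far and pin_far below 0.005 m and z of plate in the frame of seat below 0.0015 m and angle between plate's own z axis and vertical below 0.02 rad and linear speed of plate below 0.01 m/s and angular speed of plate below 0.05 rad/s); the robot touches nothing.
It fails at once if the plate is lifted: its centre rises more than 5 mm above its height on the deck (z of plate in the frame of fixture above 0.027 m).
It fails at once if the plate is tipped up by more than 0.3 rad (angle between plate's own z axis and vertical above 0.3 rad).
It fails at once if the brass part on the plate is touched (contact force between any of the fingers, the arm and part above 0.3 N).
It fails at once if a bystander is moved by more than 15 mm (distance of any of ring_gauge, plug_gauge, joystick from where it was at the start of the episode above 0.015 m).
It also fails if it takes over 72 s, if anything falls off the work surface, if the arm or the gripper's body presses on something with over 40 N, if the wrist force passes 120 N, or if a joint passes its speed limit or range.

## Working session

There is one attempt and no reset: what is moved stays moved. The work goes in short steps, Python scripts to look and compute and a tool call to move; the robot and the scene stay as the last step left them, time stands still between calls to the robot, and variables do not carry over. Pictures are saved under pics/ and viewed, and the job is handed in when it is done.

Besides the shell and the picture viewer there is one more tool, called after "Call:" as name(argument=value, ...), one argument or row to a line, values as JSON. drive_tool: Moves the arm, as the interface text tells. Its arguments: {"type":"object","properties":{"gripper":{"type":"array","items":{"type":"number"}},"offset":{"type":"array","items":{"type":"array","items":{"type":"number"}}},"turn":{"type":"array","items":{"type":"number"}},"force":{"type":"number"}},"required":["gripper","offset","turn"]}

```bash
mkdir -p pics; python3 - <<'E'
from rig import ctrl
import cv2,numpy as np
s=ctrl.sense(); print({k:np.round(v,4) for k,v in s.items()})
for n in("scene","top"):
    p,d=ctrl.capture(n); cv2.imwrite(f"pics/{n}0.png",p[:,:,::-1]); np.save(f"{n}0.npy",d)
    c=ctrl.camera_params(n); print(n,c)
    V=np.array(c["view"])
    for q in("plate","fixture","hole_near","hole_far","pin_near","pin_far","seat","part","ring_gauge","plug_gauge","joystick"):
        for r in ctrl.pinpoint(n,q)[:3]:
            w=np.linalg.inv(V)@np.r_[r["centre"],1]; print(q,round(r["score"],2),w[:3].round(1))
print(ctrl.sense()["time_s"])
E
```

```text
{'time_s': np.float64(0.0), 'joints': array([ 1.0926,  0.3135,  1.4985, -0.    ,  1.331 , -0.2234]), 'dq': array([-0.0016, -0.0001,  0.0005, -0.0018, -0.0016,  0.0008]), 'tau': array([ 1.00000e-04, -4.12266e+01, -2.59741e+01, -2.00000e-04,
        4.10000e-03,  1.00000e-04]), 'eef_pos': array([132.2261, 507.8045, 230.7176]), 'ee_rot': array([-0.5593,  0.5597,  0.432 , -0.4328]), 'force': array([-0.1839, -0.896 , -0.1742]), 'wrist_torque': array([-0.038 ,  0.0041,  0.0718]), 'grip_width': np.float64(0.9994)}
scene {'fovy': 52.50499332244719, 'cx': 290.90140338612247, 'cy': 206.76341796462546, 'view': array([[ 8.25617081e-01,  5.63968920e-01, -1.71899194e-02,
        -5.22192074e+02],
       [ 3.04064371e-01, -4.70382775e-01, -8.28423143e-01,
        -1.40607107e+02],
       [-4.75290747e-01,  6.78733455e-01, -5.59838908e-01,
         1.49291880e+03],
       [ 0.00000000e+00,  0.00000000e+00,  0.00000000e+00,
         1.00000000e+00]])}
plate 0.78 [653.6 313.8   3.9]
plate 0.73 [545.4  44.9  17.1]
plate 0.64 [818.6  70.3   2.6]
fixture 0.58 [ 5.421e+02 -2.900e+01 -2.000e-01]
hole_near 
[... 952 characters left out ...]
0000000e+00,  0.00000000e+00,
         1.00000000e+00]])}
plate 0.9 [651.8 315.1   0.7]
plate 0.83 [818.6  69.7  -2.6]
plate 0.78 [548.1  44.   18. ]
fixture 0.94 [537.9 -26.7  -0.9]
hole_near 0.94 [763.2  99.7  -3.1]
hole_near 0.87 [515.4  82.3  19.4]
hole_near 0.67 [536.5 -24.3   1.3]
hole_far 0.7 [6.700e+02 3.769e+02 4.000e-01]
hole_far 0.67 [588.5  56.7  19.7]
pin_near 0.8 [495.7 -50.   12.2]
pin_far 0.88 [567.  -64.8  13. ]
pin_far 0.73 [546.8  43.   25.5]
seat 0.84 [530.5 -72.3  13.3]
part 0.81 [819.2  60.3  13.2]
part 0.7 [543.7  40.   35.4]
part 0.53 [658.  306.5  12.6]
ring_gauge 0.84 [ 651.9 -332.9    0.8]
plug_gauge 0.89 [ 497.  -343.6   -0.7]
joystick 0.63 [460.8 357.2   0.6]
1.2
```

View pics/top0.png

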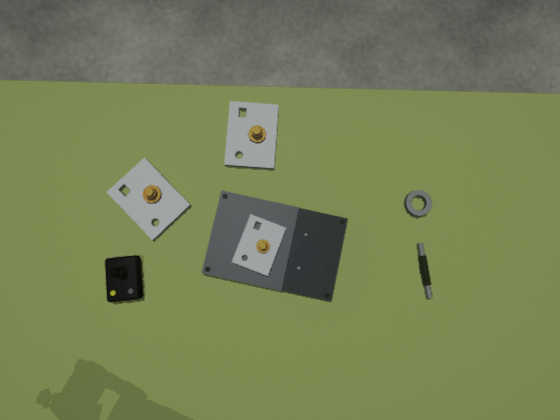

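View pics/scene0.png

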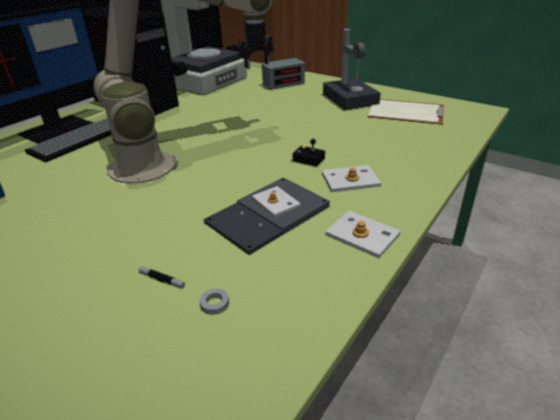

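```bash
python3 - <<'E'
import cv2,numpy as np
p=cv2.imread("pics/top0.png"); c=p[180:310,195:360]
c=cv2.convertScaleAbs(c,alpha=1.6,beta=20)
cv2.imwrite("pics/crop0.png",cv2.resize(c,None,fx=4.6,fy=4.6,interpolation=cv2.INTER_CUBIC))
d=np.load("top0.npy"); print(d[240:250:3,210:340:8].round(1))
E
```

```text
[[1012.7 1010.2 1013.9 1013.9 1006.  1004.9 1006.3 1000.8 1003.8 1014.5
  1014.6 1027.5 1024.1 1024.2 1029.6 1023.9 1026.7]
 [1008.4 1012.6 1012.9 1012.  1003.6 1003.9  999.   980.3 1005.1 1014.3
  1013.1 1025.  1022.  1021.8 1019.3 1024.4 1024.8]
 [1010.5 1010.  1009.7 1013.3 1002.1 1000.   996.5  976.6 1004.5 1014.
  1013.5 1019.9 1021.6 1021.5 1024.7 1021.4 1021.8]
 [1008.2 1009.7 1008.6 1013.3 1000.2 1003.6  995.5  992.5 1002.9 1009.8
  1011.2 1020.5 1018.4 1022.3 1024.7 1023.6 1023.9]]
```

View pics/crop0.png

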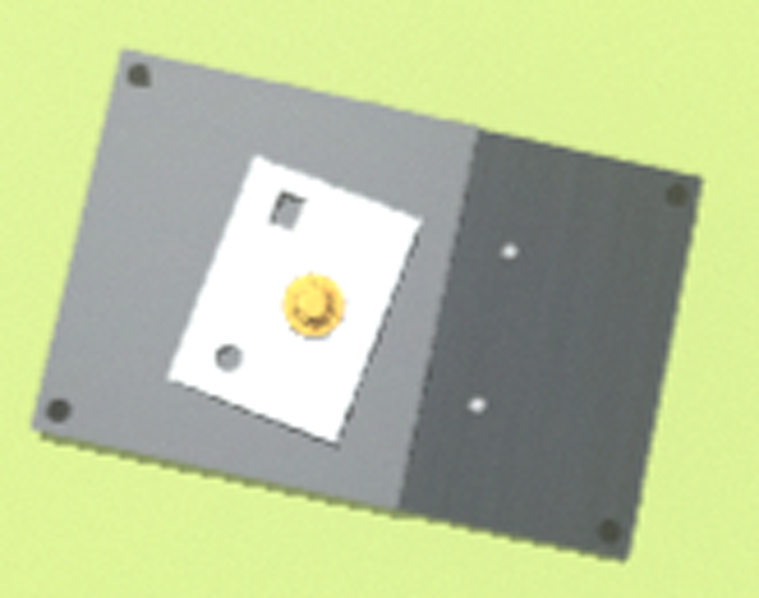

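```bash
cat > meas.py <<'E'
import cv2,numpy as np
from rig import ctrl
S=4.0; X0,Y0=400.,-200.; W,H=300,400  # warped: col=(x-X0)*S, row=(y-Y0)*S
def cam():
    c=ctrl.camera_params("top"); f=210/np.tan(np.radians(c["fovy"]/2))
    return np.array([[f,0,c["cx"]],[0,f,c["cy"]],[0,0,1]]),np.array(c["view"])
def warp(img,z):
    K,V=cam(); w=np.array([[X0,Y0],[X0+W,Y0],[X0+W,Y0+H],[X0,Y0+H]])
    P=np.c_[w,np.full(4,z),np.ones(4)]@V[:3].T@K.T; px=P[:,:2]/P[:,2:]
    Hm=cv2.getPerspectiveTransform(((w-[X0,Y0])*S).astype(np.float32),px.astype(np.float32))
    return cv2.warpPerspective(img,Hm,(int(W*S),int(H*S)),flags=cv2.INTER_CUBIC|cv2.WARP_INVERSE_MAP)
def tow(p): return np.asarray(p)/S+[X0,Y0]
def rectfit(m):
    cs,_=cv2.findContours(m.astype(np.uint8),cv2.RETR_EXTERNAL,cv2.CHAIN_APPROX_NONE)
    c=max(cs,key=cv2.contourArea); h=cv2.convexHull(c)
    # robust line fit per side of the min-area rectangle
    r=cv2.minAreaRect(h); b=cv2.boxPoints(r); lines=[]
    pts=c[:,0].astype(float)
    for i in range(4):
        a,e=b[i],b[(i+1)%4]; L=np.linalg.norm(e-a); u=(e-a)/L; n=np.array([-u[1],u[0]])
        t=(pts-a)@u; d=(pts-a)@n
        s=pts[(t>.1*L)&(t<.9*L)&(abs(d)<3*S)]
        l=cv2.fitLine(s.astype(np.float32),cv2.DIST_HUBER,0,.01,.01).ravel(); lines.append((l[2:],l[:2]))
    q=[]
    for i in range(4):
        (p1,u1),(p2,u2)=lines[i-1],lines[i]
        k=np.linalg.solve(np.c_[u1,-u2],p2-p1); q.append(p1+k[0]*u1)
    return np.array(q)
def plate(img,near=None,z=32):
    w=warp(img,z); hsv=cv2.cvtColor(w,cv2.COLOR_RGB2HSV); 
    m=(w.min(2)>150)
    m=cv2.morphologyEx(m.astype(np.uint8),cv2.MORPH_OPEN,np.ones((5,5)))
    n,lab,st,ce=cv2.connectedComponentsWithStats(m)
    i=1+np.argmax(st[1:,4]); q=tow(rectfit(lab==i)); return q,w
def pose(q):
    c=q.mean(0); e=np.roll(q,-1,0)-q; L=np.linalg.norm(e,axis=1)
    k=0 if L[0]+L[2]>L[1]+L[3] else 1
    u=e[k]/L[k]-e[k+2]/L[k+2]; u*=np.sign(u[0]); return c,np.degrees(np.arctan2(u[1],u[0])),L
E
python3 - <<'E'
from meas import *
img=cv2.imread("pics/top0.png")[:,:,::-1].copy()
q,w=plate(img); print(pose(q),q.round(1).tolist())
w2=warp(img,22); hsv=cv2.cvtColor(w2,cv2.COLOR_RGB2HSV)
m=(hsv[:,:,1]<70).astype(np.uint8)
n,lab,st,ce=cv2.connectedComponentsWithStats(m);i=1+np.argmax(st[1:,4])
b=tow(rectfit(lab==i)); print("fixture",pose(b),b.round(1).tolist())
cv2.imwrite("pics/w22.png",cv2.resize(w2[:,:,::-1],None,fx=.37,fy=.37)); cv2.imwrite("pics/m.png",cv2.resize((lab==i)*255.,None,fx=.37,fy=.37))
# pins
w3=warp(img,21.4); g=w3.min(2)
for x,y in((496,-49),(570,-62)):
    r0,c0=int((y-Y0)*S),int((x-X0)*S); k=int(15*S); s=g[r0-k:r0+k,c0-k:c0+k].astype(float); s=np.clip(s-np.median(s)-25,0,None)
    yy,xx=np.mgrid[:2*k,:2*k]; print("pin",tow([c0-k+(s*xx).sum()/s.sum(),r0-k+(s*yy).sum()/s.sum()]),s.max())
E
```

```text
(array([545.38939667,  47.50120163]), np.float64(-20.020858948120026), array([116.56268443,  86.05406144, 116.42083498,  86.05450142])) [[475.9, 27.0], [585.4, -12.9], [614.8, 68.0], [505.4, 107.9]]
fixture (array([544.86278343,   9.33793163]), np.float64(78.51153047381952), array([197.01009979, 307.72775047, 201.97805827, 307.86148004])) [[417.6, -122.2], [610.8, -160.7], [674.5, 140.3], [476.5, 180.0]]
pin [493.52939273 -46.16574343] 58.0
pin [571.7426484  -61.98293271] 52.0[ WARN:0@0.457] global loadsave.cpp:1063 imwrite_ Unsupported depth image for selected encoder is fallbacked to CV_8U.
```

View pics/w22.png

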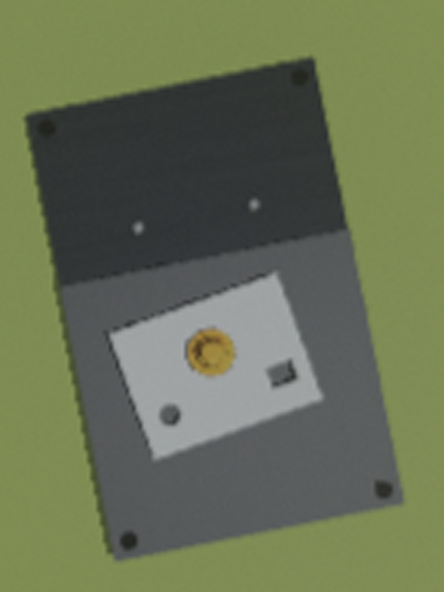

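View pics/m.png

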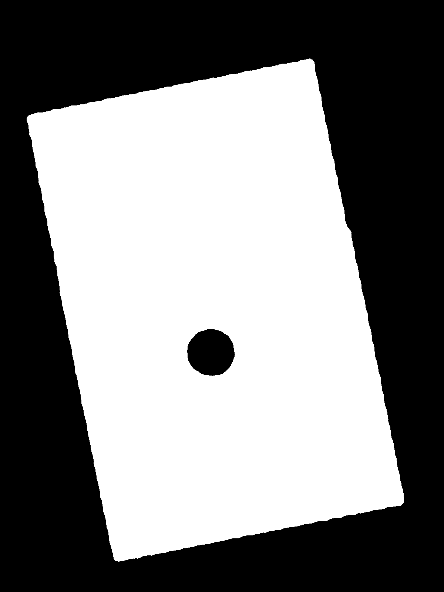

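```bash
sed -i 's/w.min(2)>150/w.min(2)>118/' meas.py; cat >> meas.py <<'E'
from scipy.spatial.transform import Rotation as R
PHI=np.radians(-11.45); FX=np.array([np.cos(PHI),np.sin(PHI)]); FY=np.array([-FX[1],FX[0]]); ORG=np.array([538.4,-25.65])
def tofix(p): d=np.asarray(p)[:2]-ORG; return np.array([d@FX,d@FY])
def tool():
    s=ctrl.sense(); q=s["ee_rot"]; M=R.from_quat([q[1],q[2],q[3],q[0]]).as_matrix(); return np.array(s["eef_pos"]),M,s
def report(img=None):
    if img is None:
        img,d=ctrl.capture("top")
    q,w=plate(img); c,a,L=pose(q); print("plate fix",tofix(c).round(2),"rot",round(a-np.degrees(PHI),2),"sides",L.round(1))
    p,M,s=tool(); print("t",s["time_s"],"tcp",p.round(1),"fix",tofix(p).round(1),"force",np.round(s["force"],1),"w",s["grip_width"])
    return img
E
python3 - <<'E'
from meas import *
report(cv2.imread("pics/top0.png")[:,:,::-1].copy())
p,M,s=tool(); print(M.round(3)); 
T=ORG+140*FY; print(T); d=np.r_[T,80]-p; print("tool offsets mm",(M.T@d).round(1))
# needed turn: align tool x with +-FX
for sg in(1,-1):
    t=sg*np.r_[FX,0]; l=M.T@t; print(sg,"turn about y",np.degrees(np.arctan2(-l[2],l[0])))
E
```

```text
plate fix [-7.44 73.19] rot -8.52 sides [119.6  89.9 119.5  89.6]
t 1.2 tcp [132.3 508.1 231.3] fix [-503.9  442.5] force [ 0.1  0.7 -0.2] w 0.9992090969721076
[[ 0.252  0.    -0.968]
 [ 0.968  0.     0.252]
 [ 0.    -1.    -0.   ]]
[566.19177982 111.56376379]
tool offsets mm [-274.3  151.3 -519.8]
1 turn about y 86.85034623373501
-1 turn about y -93.14965376626499
```

Call:
drive_tool(
  gripper=[0.25,0.25,0.25,0.25,0.25,0.25,0.25,0.25,0.25,0.25,0.25,0.25,0.25,0.25,0.25,0.25,0.25,0.25,0.25,0.25],
  offset=[
    [-0.0137,0,-0.026],
    [-0.0137,0,-0.026],
    [-0.0137,0,-0.026],
    [-0.0137,0,-0.026],
    [-0.0137,0,-0.026],
    [-0.0137,0,-0.026],
    [-0.0137,0,-0.026],
    [-0.0137,0,-0.026],
    [-0.0137,0,-0.026],
    [-0.0137,0,-0.026],
    [-0.0137,0,-0.026],
    [-0.0137,0,-0.026],
    [-0.0137,0,-0.026],
    [-0.0137,0,-0.026],
    [-0.0137,0,-0.026],
    [-0.0137,0,-0.026],
    [-0.0137,0,-0.026],
    [-0.0137,0,-0.026],
    [-0.0137,0,-0.026],
    [-0.0137,0,-0.026],
  ],
  turn=[0,0,0,0,0,0,0,0,0,0,0,0,0,0,0,0,0,0,0,0],
)

```text
time_s: 2.87
eef_pos: [567.4, 110.7, 231.3]
ee_rot: [0.56, -0.56, -0.432, 0.432]
force: [0.5, 1.2, 0.4]
grip_width: 0.75
```

Call:
drive_tool(
  gripper=[0.25,0.25,0.25,0.25,0.25,0.25,0.25,0.25,0.25,0.25,0.25,0.25,0.25,0.25,0.25,0.25],
  offset=[
    [0,0,0],
    [0,0,0],
    [0,0,0],
    [0,0,0],
    [0,0,0],
    [0,0,0],
    [0,0,0],
    [0,0,0],
    [0,0,0],
    [0,0,0],
    [0,0,0],
    [0,0,0],
    [0,0,0],
    [0,0,0],
    [0,0,0],
    [0,0,0],
  ],
  turn=[5.79,5.79,5.79,5.79,5.79,5.79,5.79,5.79,5.79,5.79,5.79,5.79,5.79,5.79,5.79,0],
)

```text
time_s: 4.2
eef_pos: [566.5, 111.8, 231.2]
ee_rot: [0.703, -0.703, 0.072, -0.072]
force: [0.6, 0.6, 0.8]
grip_width: 0.744
```

```bash
cat >> meas.py <<'E'
def goal(fx,fy,z):
    p,M,s=tool(); T=ORG+fx*FX+fy*FY; l=M.T@np.r_[FX,0]
    print("to go (tool mm)",(M.T@(np.r_[T,z]-p)).round(2),"turn",round(float(np.degrees(np.arctan2(-l[2],l[0]))),2))
E
python3 - <<'E'
from meas import *
img=report(); cv2.imwrite("pics/top1.png",img[:,:,::-1]); goal(0,142,80)
E
```

```text
plate fix [-14.58 128.35] rot 10.27 sides [210.2  26.1 210.4  28.2]
t 4.25 tcp [566.5 111.8 231.3] fix [  0.2 140.3] force [-0.1 -0.  -0.4] w 0.7535427617309479
to go (tool mm) [ -0.22 151.28   1.69] turn 0.11
```

View pics/top1.png

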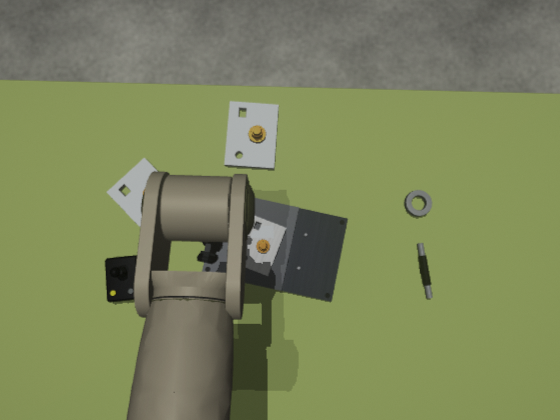

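Call:
drive_tool(
  gripper=[0.25,0.25,0.25,0.25,0.25,0.25,0.25,0.25,0.25],
  offset=[
    [0,0.025,0.0055],
    [0,0.025,0],
    [0,0.025,0],
    [0,0.025,0],
    [0,0.025,0],
    [0,0.025,0],
    [0,0.02,0],
    [0,0.01,0],
    [0,0,0],
  ],
  turn=[0,0,0,0,0,0,0,0,0],
)

```text
time_s: 5.0
eef_pos: [566.5, 117.2, 49.3]
ee_rot: [-0.704, 0.704, -0.071, 0.068]
force: [0.7, 0.5, -0.0]
grip_width: 0.751
```

```bash
python3 - <<'E'
from meas import *
p,d=ctrl.capture("scene"); np.save("scene1.npy",d)
cv2.imwrite("pics/scene1.png",cv2.resize(p[150:260,190:350,::-1],None,fx=5,fy=5,interpolation=cv2.INTER_CUBIC)); goal(0,146,40);print(tool()[0],tool()[2]["force"])
E
```

```text
to go (tool mm) [-0.1  11.09  0.21] turn 0.1
[567.45488155 117.22308078  51.09365675] [0.51213414 0.48978853 0.24613672]
```

View pics/scene1.png

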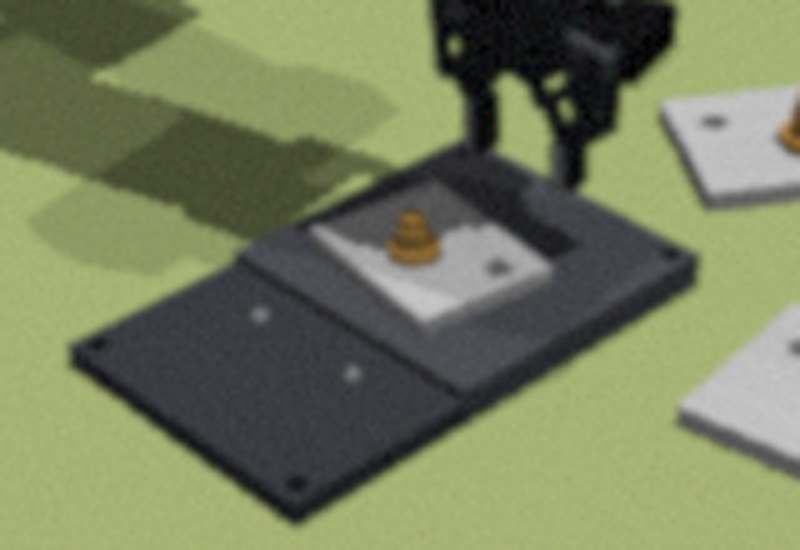

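```bash
python3 - <<'E'
from meas import *
c=ctrl.camera_params("scene"); f=210/np.tan(np.radians(c["fovy"]/2)); V=np.array(c["view"]); Vi=np.linalg.inv(V); d=np.load("scene1.npy")
for u,v in((286.4,180),(303.6,187)):
  for fy in (135,146):
    r=Vi[:3,:3]@[(u-c["cx"])/f,(v-c["cy"])/f,1]; o=Vi[:3,3]
    n=np.r_[FY,0]; k=(n@(np.r_[ORG,0])+fy-n@o)/(n@r); P=o+k*r; print(tofix(P).round(1),P[2].round(1))
  print(d[int(v)-8:int(v)+3,int(u)-1:int(u)+2].round(0).tolist(), k)
E
```

```text
[-24.4 135. ] 62.5
[-36.2 146. ] 53.0
[[1277.0, 1274.0, 1275.0], [1273.0, 1278.0, 1278.0], [1274.0, 1278.0, 1277.0], [1280.0, 1282.0, 1283.0], [1279.0, 1283.0, 1286.0], [1279.0, 1285.0, 1288.0], [0.0, 1283.0, 1289.0], [1281.0, 1287.0, 1288.0], [1286.0, 1355.0, 1352.0], [1348.0, 1353.0, 1344.0], [1347.0, 1351.0, 1345.0]] 1295.0618363340513
[ 47.7 135. ] 68.6
[ 36.9 146. ] 59.2
[[1227.0, 1218.0, 1223.0], [1226.0, 1220.0, 1222.0], [1227.0, 1223.0, 1224.0], [1234.0, 1227.0, 1230.0], [1231.0, 1228.0, 1230.0], [1231.0, 1230.0, 1232.0], [1234.0, 1235.0, 1237.0], [1240.0, 1237.0, 1238.0], [1241.0, 1238.0, 1240.0], [1245.0, 1247.0, 1314.0], [1309.0, 1309.0, 1309.0]] 1247.651487438199
```

Call:
drive_tool(
  gripper=[0.25,0.25,0.25,0.25,0.25],
  offset=[
    [0,0.012,0],
    [0,0.012,0],
    [0,0.005,0],
    [0,0,0],
    [0,0,0],
  ],
  turn=[0,0,0,0,0],
)

```text
time_s: 5.47
eef_pos: [567.6, 117.2, 22.2]
ee_rot: [-0.704, 0.704, -0.071, 0.07]
force: [0.4, -0.2, 0.7]
grip_width: 0.752
```

Call:
drive_tool(
  gripper=[0.25,0.25,0.25,0.25],
  offset=[
    [0,0.001,0],
    [0,0.001,0],
    [0,0.001,0],
    [0,0,0],
  ],
  turn=[0,0,0,0],
)

```text
time_s: 5.8
eef_pos: [567.6, 117.2, 19.3]
ee_rot: [0.704, -0.704, 0.071, -0.071]
force: [1.0, -0.1, -0.4]
grip_width: 0.751
```

Call:
drive_tool(
  gripper=[0.25,0.25],
  offset=[
    [0,0.001,0],
    [0,0,0],
  ],
  turn=[0,0],
)

```text
time_s: 5.97
eef_pos: [567.6, 117.2, 18.2]
ee_rot: [-0.704, 0.704, -0.071, 0.071]
force: [-0.5, 0.3, 0.2]
grip_width: 0.751
```

Call:
drive_tool(
  gripper=[0.25,0.25],
  offset=[
    [0,0.001,0],
    [0,0,0],
  ],
  turn=[0,0],
)

```text
time_s: 6.13
eef_pos: [567.5, 117.2, 17.1]
ee_rot: [-0.704, 0.704, -0.071, 0.07]
force: [-0.1, -0.2, 0.1]
grip_width: 0.75
```

Call:
drive_tool(
  gripper=[0.25,0.25],
  offset=[
    [0,0.001,0],
    [0,0,0],
  ],
  turn=[0,0],
)

```text
time_s: 6.3
eef_pos: [567.5, 117.2, 16.1]
ee_rot: [-0.704, 0.704, -0.071, 0.07]
force: [0.6, 0.6, 0.5]
grip_width: 0.752
```

Call:
drive_tool(
  gripper=[0.25,0.25],
  offset=[
    [0,0.001,0],
    [0,0,0],
  ],
  turn=[0,0],
)

```text
time_s: 6.47
eef_pos: [567.6, 117.2, 16.0]
ee_rot: [-0.704, 0.704, -0.07, 0.071]
force: [-3.5, -0.7, 7.3]
grip_width: 0.75
```

```bash
python3 - <<'E'
from meas import *
p,d=ctrl.capture("scene"); np.save("scene2.npy",d)
cv2.imwrite("pics/scene2.png",cv2.resize(p[160:230,250:350,::-1],None,fx=8,fy=8,interpolation=cv2.INTER_CUBIC)); goal(0,146,15);print(tool()[0],tool()[2]["force"])
E
```

```text
to go (tool mm) [-0.27  0.97  0.16] turn 0.01
[567.61313886 117.23243564  15.97281679] [-2.65011813  0.45581083  6.35632041]
```

View pics/scene2.png

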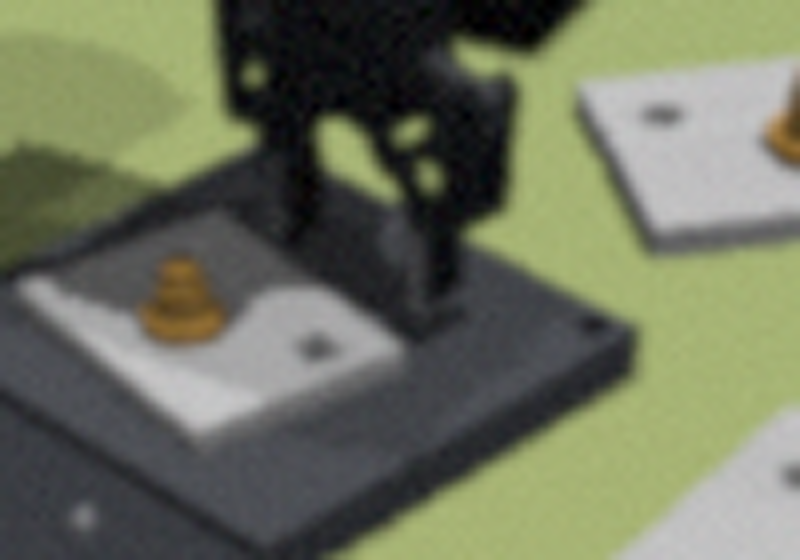

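Call:
drive_tool(
  gripper=[0.25,0.25,0.25,0.25,0.25,0.25,0.25,0.25,0.25,0.25,0.25,0.25,0.25,0.25,0.25,0.25],
  offset=[
    [0,-0.003,0],
    [0,0,0],
    [0,0,-0.002],
    [0,0,-0.002],
    [0,0,-0.002],
    [0,0,-0.002],
    [0,0,-0.002],
    [0,0,-0.002],
    [0,0,-0.002],
    [0,0,-0.002],
    [0,0,-0.002],
    [0,0,-0.002],
    [0,0,-0.002],
    [0,0,-0.002],
    [0,0,0],
    [0,0,0],
  ],
  turn=[0,0,0,0,0,0,0,0,0,0,0,0,0,0,0,0],
)

```text
time_s: 7.85
eef_pos: [562.9, 93.3, 18.3]
ee_rot: [-0.703, 0.704, -0.07, 0.071]
force: [0.1, 0.6, -0.0]
grip_width: 0.75
```

```bash
python3 - <<'E'
from meas import *
p,d=ctrl.capture("scene"); np.save("scene2.npy",d)
cv2.imwrite("pics/scene3.png",cv2.resize(p[160:240,230:340,::-1],None,fx=7,fy=7,interpolation=cv2.INTER_CUBIC)); goal(0,122,18);print(tool()[0],tool()[2]["force"])
t,d=ctrl.capture("top");cv2.imwrite("pics/top3.png",cv2.resize(t[180:310,195:360,::-1],None,fx=4.6,fy=4.6))
E
```

```text
to go (tool mm) [-0.46  0.36  0.46] turn 0.01
[562.97489881  93.37612057  18.36463011] [0.01762214 0.78263818 0.30490221]
```

View pics/scene3.png

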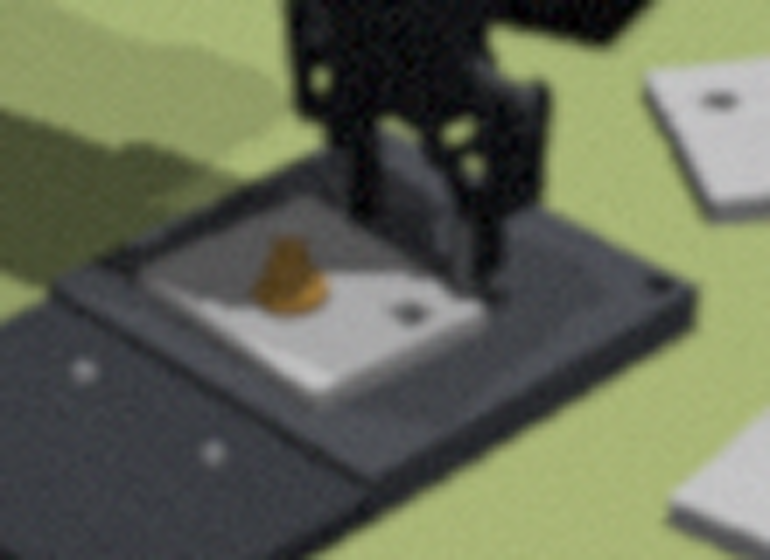

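View pics/top3.png

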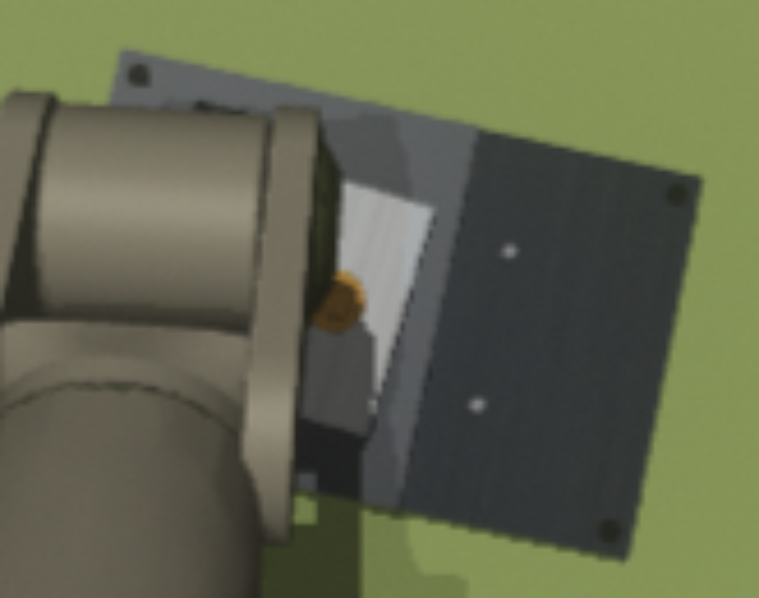

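Call:
drive_tool(
  gripper=[0.25,0.25,0.25,0.25,0.25,0.25,0.25,0.25,0.25],
  offset=[
    [0,0,-0.002],
    [0,0,-0.002],
    [0,0,-0.002],
    [0,0,-0.002],
    [0,0,-0.002],
    [0,0,-0.002],
    [0,0,-0.002],
    [0,0,0],
    [0,0,0],
  ],
  turn=[0,0,0,0,0,0,0,0,0],
)

```text
time_s: 8.7
eef_pos: [560.1, 79.5, 18.3]
ee_rot: [-0.703, 0.704, -0.07, 0.071]
force: [0.1, 0.2, -0.2]
grip_width: 0.751
```

```bash
python3 - <<'E'
from meas import *
goal(0,108,18);print(tool()[0],tool()[2]["force"])
t,d=ctrl.capture("top");cv2.imwrite("pics/top4.png",cv2.resize(t[180:310,195:360,::-1],None,fx=4.6,fy=4.6)); cv2.imwrite("top4raw.png",t[:,:,::-1])
E
```

```text
to go (tool mm) [-0.42  0.29  0.65] turn 0.01
[560.12220942  79.47570863  18.29126465] [ 0.05546279  0.18351085 -0.23822092]
```

View pics/top4.png

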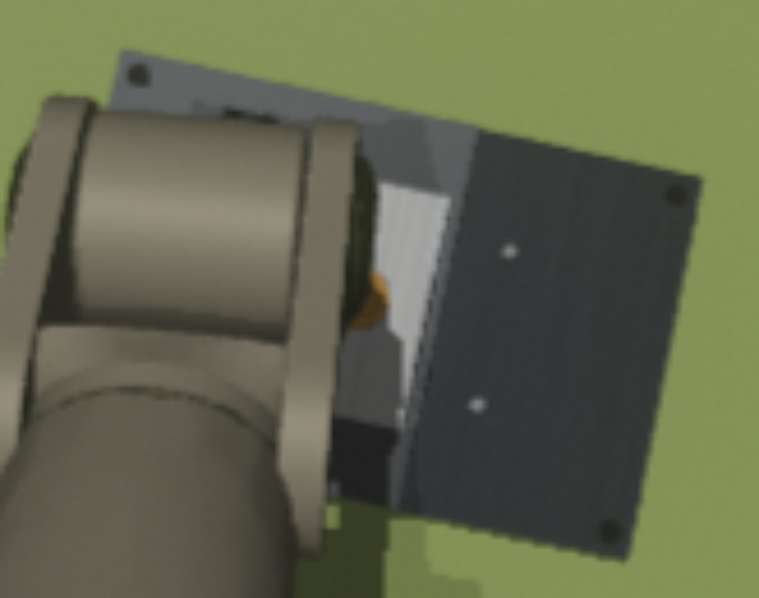

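Call:
drive_tool(
  gripper=[0.25,0.25,0.25,0.25,0.25,0.25,0.25,0.25,0.25,0.25],
  offset=[
    [0,0,0.01],
    [0,-0.02,0.01],
    [0,-0.03,0.01],
    [0,-0.03,0.02],
    [0,0,0.025],
    [0,0,0.025],
    [0,0,0.025],
    [0,0,0.025],
    [0,0,0],
    [0,0,0],
  ],
  turn=[0,0,0,0,0,0,0,0,0,0],
)

```text
time_s: 9.58
eef_pos: [589.5, 228.4, 97.9]
ee_rot: [-0.704, 0.704, -0.07, 0.07]
force: [-0.6, -1.0, 0.0]
grip_width: 0.749
```

```bash
python3 - <<'E'
from meas import *
t=report(); cv2.imwrite("pics/top5.png",cv2.resize(t[180:310,195:360,::-1],None,fx=4.6,fy=4.6)); cv2.imwrite("top5raw.png",t[:,:,::-1])
E
```

```text
plate fix [-0.4  52.22] rot 0.03 sides [120.2  91.1 120.4  90.8]
t 9.6333 tcp [589.6 227.4  98. ] fix [-1.000e-01  2.581e+02] force [-0.8 -0.6 -0. ] w 0.7512408992250996
```

View pics/top5.png

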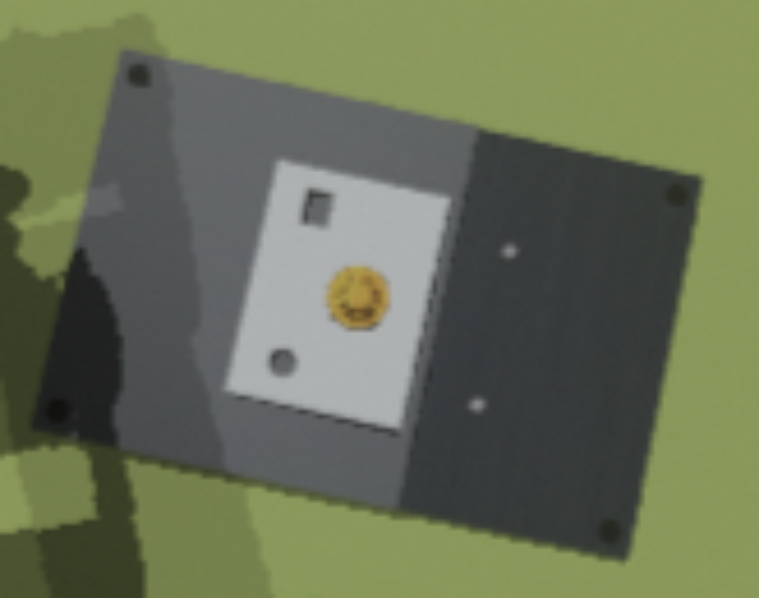

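Call:
drive_tool(
  gripper=[0.25,0.25,0.25,0.25,0.25,0.25,0.25,0.25,0.25,0.25,0.25],
  offset=[
    [0,0,-0.025],
    [0,0,-0.025],
    [0,0,-0.025],
    [0,0,-0.025],
    [0,0.03,-0.02],
    [0,0.03,-0.01],
    [0,0.02,-0.01],
    [0,0,0],
    [0,0,-0.004],
    [0,0,-0.004],
    [0,0,0],
  ],
  turn=[0,0,0,0,0,0,0,0,0,0,0],
)

```text
time_s: 10.55
eef_pos: [560.3, 80.8, 18.5]
ee_rot: [-0.703, 0.704, -0.071, 0.071]
force: [-0.8, -0.3, 0.2]
grip_width: 0.746
```

```bash
python3 - <<'E'
from meas import *
goal(0,20,18.2); print(tool()[2]["force"])
E
```

```text
to go (tool mm) [ -0.21   0.32 -88.71] turn -0.06
[-0.76353433 -0.27534982  0.17040489]
```

Call:
drive_tool(
  gripper=[0.25,0.25,0.25,0.25,0.25,0.25,0.25,0.25,0.25,0.25,0.25,0.25,0.25,0.25,0.25,0.25,0.25,0.25,0.25,0.25],
  offset=[
    [0,0,-0.0025],
    [0,0,-0.0025],
    [0,0,-0.0025],
    [0,0,-0.0025],
    [0,0,-0.0025],
    [0,0,-0.0025],
    [0,0,-0.0025],
    [0,0,-0.0025],
    [0,0,-0.0025],
    [0,0,-0.0025],
    [0,0,-0.0025],
    [0,0,-0.0025],
    [0,0,-0.0025],
    [0,0,-0.0025],
    [0,0,-0.0025],
    [0,0,-0.0025],
    [0,0,-0.0025],
    [0,0,-0.0025],
    [0,0,0],
    [0,0,0],
  ],
  turn=[0,0,0,0,0,0,0,0,0,0,0,0,0,0,0,0,0,0,0,0],
)

```text
time_s: 12.22
eef_pos: [551.4, 37.3, 18.2]
ee_rot: [-0.703, 0.704, -0.071, 0.07]
force: [0.2, 0.9, -0.1]
grip_width: 0.75
```

```bash
python3 - <<'E'
from meas import *
goal(0,20,18.2); print(tool()[2]["force"])
p,d=ctrl.capture("scene")
cv2.imwrite("pics/scene6.png",cv2.resize(p[160:250,200:330,::-1],None,fx=6,fy=6,interpolation=cv2.INTER_CUBIC))
t,d=ctrl.capture("top");cv2.imwrite("pics/top6.png",cv2.resize(t[180:310,195:360,::-1],None,fx=4.6,fy=4.6))
E
```

```text
to go (tool mm) [-2.200e-01  4.000e-02 -4.432e+01] turn -0.0
[ 0.16538883  0.89108338 -0.09276514]
```

View pics/scene6.png

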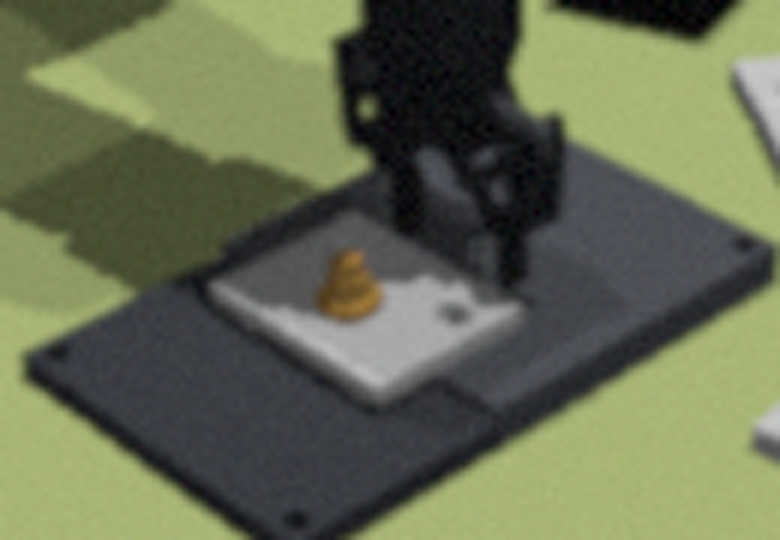

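View pics/top6.png

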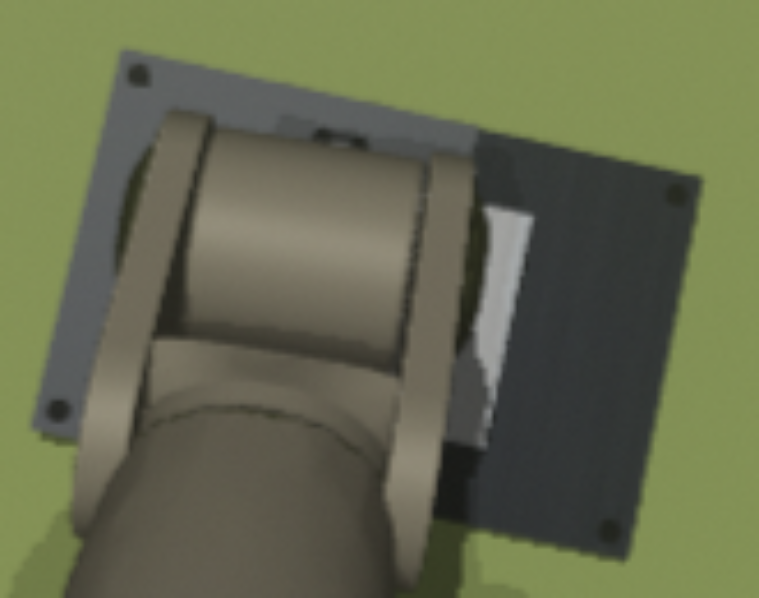

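Call:
drive_tool(
  gripper=[0.25,0.25,0.25,0.25,0.25,0.25,0.25,0.25,0.25,0.25,0.25,0.25,0.25,0.25,0.25,0.25,0.25,0.25,0.25],
  offset=[
    [0,0,-0.0025],
    [0,0,-0.0025],
    [0,0,-0.0025],
    [0,0,-0.0025],
    [0,0,-0.0025],
    [0,0,-0.0025],
    [0,0,-0.0025],
    [0,0,-0.0025],
    [0,0,-0.0025],
    [0,0,-0.0025],
    [0,0,-0.0025],
    [0,0,-0.0025],
    [0,0,-0.0025],
    [0,0,-0.002],
    [0,0,-0.002],
    [0,0,-0.002],
    [0,0,-0.002],
    [0,0,0],
    [0,0,0],
  ],
  turn=[0,0,0,0,0,0,0,0,0,0,0,0,0,0,0,0,0,0,0],
)

```text
time_s: 13.9
eef_pos: [543.3, -2.3, 18.1]
ee_rot: [-0.703, 0.704, -0.071, 0.07]
force: [-0.1, 0.9, 0.3]
grip_width: 0.749
```

```bash
python3 - <<'E'
from meas import *
goal(0,7.4,18.2); print(tool()[2]["force"])
p,d=ctrl.capture("scene")
cv2.imwrite("pics/scene7.png",cv2.resize(p[160:250,200:330,::-1],None,fx=6,fy=6,interpolation=cv2.INTER_CUBIC))
t,d=ctrl.capture("top");cv2.imwrite("pics/top7.png",cv2.resize(t[180:310,195:360,::-1],None,fx=4.6,fy=4.6))
E
```

```text
to go (tool mm) [ -0.16  -0.08 -16.46] turn 0.0
[-0.09435929  0.94456657  0.29783378]
```

View pics/scene7.png

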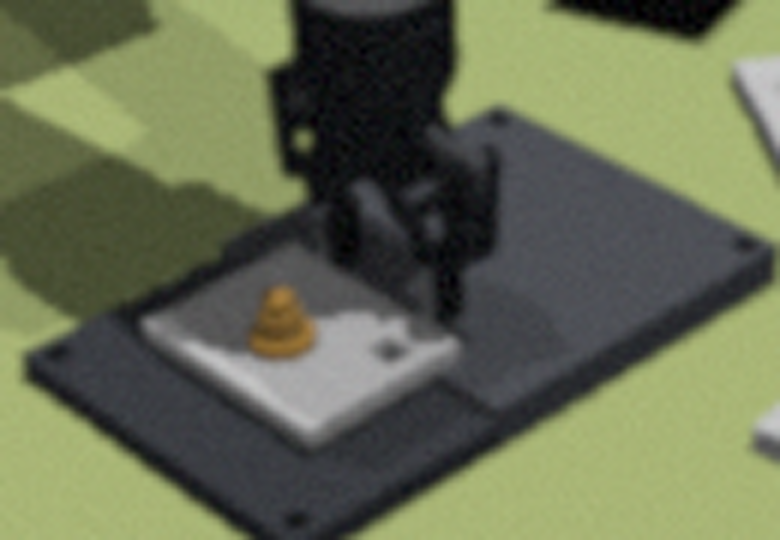

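View pics/top7.png

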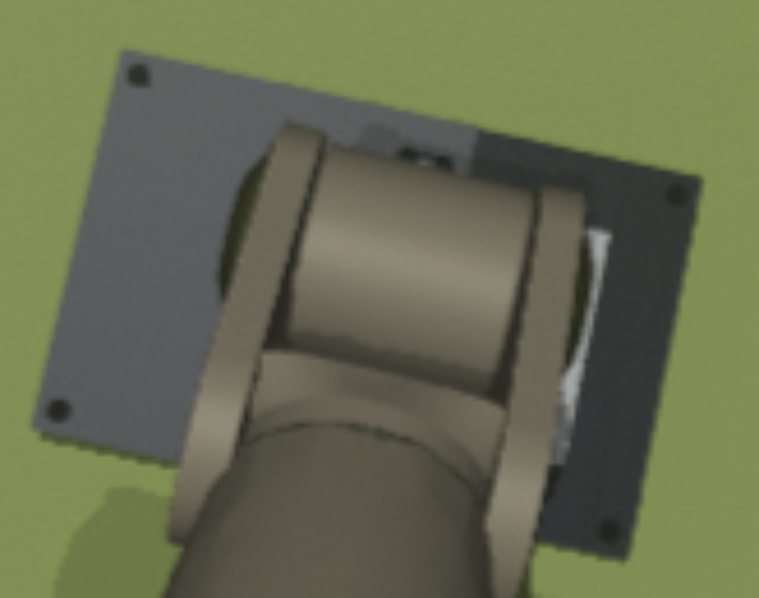

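Call:
drive_tool(
  gripper=[0.25,0.25,0.25,0.25,0.25,0.25,0.25,0.25,0.25,0.25,0.25],
  offset=[
    [0,0,0.01],
    [0,-0.02,0.01],
    [0,-0.03,0.02],
    [0,-0.03,0.025],
    [0,0,0.025],
    [0,0,0.025],
    [0,0,0.025],
    [0,0,0.025],
    [0,0,0.025],
    [0,0,0],
    [0,0,0],
  ],
  turn=[0,0,0,0,0,0,0,0,0,0,0],
)

```text
time_s: 14.92
eef_pos: [580.7, 185.6, 97.8]
ee_rot: [-0.703, 0.704, -0.07, 0.069]
force: [-0.8, -0.7, 0.4]
grip_width: 0.752
```

```bash
python3 - <<'E'
from meas import *
t=report(); cv2.imwrite("pics/top8.png",cv2.resize(t[180:310,195:360,::-1],None,fx=4.6,fy=4.6,interpolation=cv2.INTER_CUBIC))
for z in (29,30): print(tofix(pose(plate(t,z=z)[0])[0]))
E
```

```text
plate fix [ -0.44 -32.28] rot 0.06 sides [118.2  88.2 120.   87.9]
t 14.9667 tcp [580.8 184.6  97.9] fix [-2.000e-01  2.145e+02] force [0.1 0.  0.2] w 0.751324623480902
[ -0.26758653 -32.48388966]
[ -0.32042888 -32.42085756]
```

View pics/top8.png

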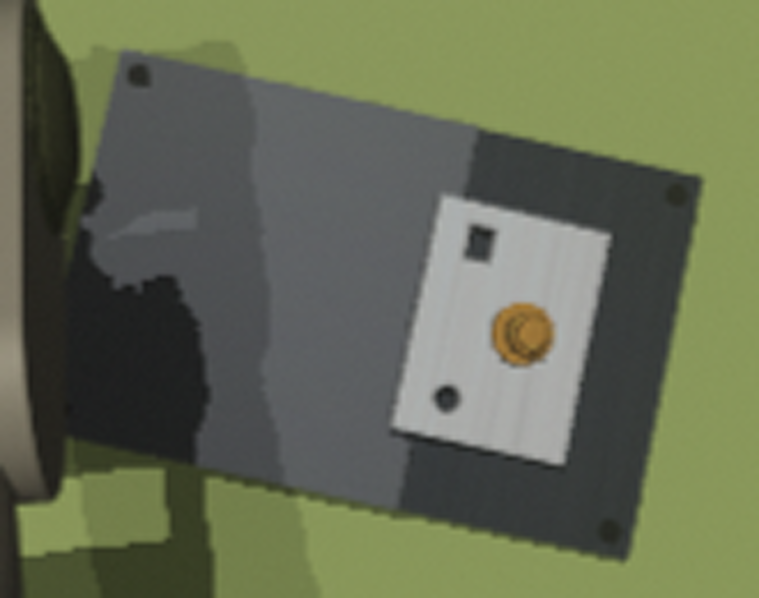

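Call:
drive_tool(
  gripper=[0.25,0.25,0.25,0.25,0.25,0.25,0.25,0.25,0.25,0.25,0.25],
  offset=[
    [0,0,-0.025],
    [0,0,-0.025],
    [0,0,-0.025],
    [0,0,-0.025],
    [0,0,-0.025],
    [0,0.03,-0.025],
    [0,0.03,-0.02],
    [0,0.02,-0.01],
    [0,0,0],
    [0,0,-0.004],
    [0,0,-0.004],
  ],
  turn=[0,0,0,0,0,0,0,0,0,0,0],
)

```text
time_s: 15.88
eef_pos: [543.5, -0.8, 18.4]
ee_rot: [-0.703, 0.704, -0.071, 0.071]
force: [0.6, -0.2, 0.4]
grip_width: 0.75
```

Call:
drive_tool(
  gripper=[0.25,0.25,0.25,0.25,0.25,0.25,0.25,0.25,0.25,0.25,0.25,0.25,0.25,0.25,0.25,0.25],
  offset=[
    [0,0,-0.002],
    [0,0,-0.001],
    [0,0,-0.001],
    [0,0,-0.001],
    [0,0,-0.001],
    [0,0,-0.001],
    [0,0,-0.001],
    [0,0,-0.001],
    [0,0,-0.001],
    [0,0,-0.001],
    [0,0,-0.001],
    [0,0,-0.001],
    [0,0,-0.001],
    [0,0,-0.001],
    [0,0,0],
    [0,0,0],
  ],
  turn=[0,0,0,0,0,0,0,0,0,0,0,0,0,0,0,0],
)

```text
time_s: 17.22
eef_pos: [540.9, -14.8, 18.4]
ee_rot: [-0.703, 0.704, -0.07, 0.071]
force: [-0.3, 0.9, -0.0]
grip_width: 0.748
```

```bash
python3 - <<'E'
from meas import *
goal(0,7.4,18.2); print(tool()[2]["force"])
p,d=ctrl.capture("scene")
cv2.imwrite("pics/scene9.png",cv2.resize(p[160:250,200:330,::-1],None,fx=6,fy=6,interpolation=cv2.INTER_CUBIC))
E
```

```text
to go (tool mm) [-0.32  0.18 -3.74] turn 0.0
[-0.25855012  0.857473   -0.01221779]
```

View pics/scene9.png

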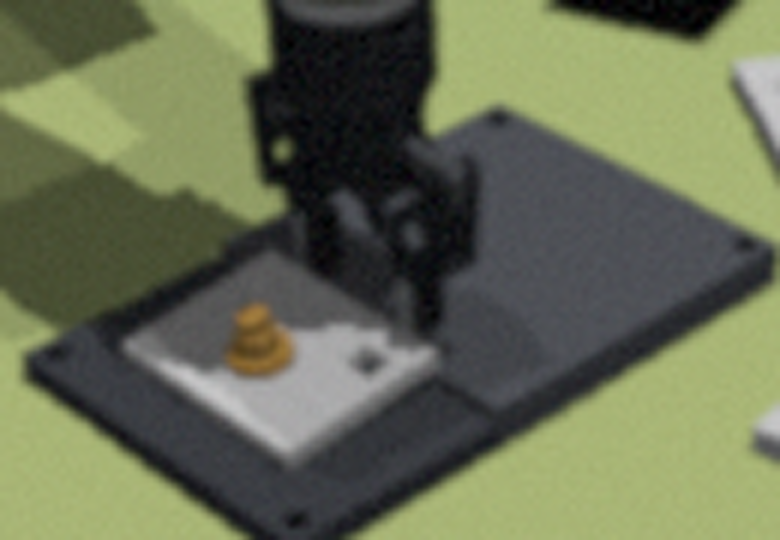

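Call:
drive_tool(
  gripper=[0.25,0.25,0.25,0.25,0.25,0.25,0.25,0.25,0.25],
  offset=[
    [0,0,-0.0005],
    [0,0,-0.0005],
    [0,0,-0.0005],
    [0,0,-0.0005],
    [0,0,-0.0005],
    [0,0,-0.0005],
    [0,0,-0.0005],
    [0,0,0],
    [0,0,0],
  ],
  turn=[0,0,0,0,0,0,0,0,0],
)

```text
time_s: 18.02
eef_pos: [540.2, -18.2, 18.4]
ee_rot: [-0.704, 0.704, -0.071, 0.071]
force: [-1.1, -0.1, 0.9]
grip_width: 0.752
```

```bash
python3 - <<'E'
from meas import *
goal(0,7.4,18.2); print(tool()[2]["force"])
p,d=ctrl.capture("scene")
cv2.imwrite("pics/scene10.png",cv2.resize(p[160:250,200:330,::-1],None,fx=6,fy=6,interpolation=cv2.INTER_CUBIC))
E
```

```text
to go (tool mm) [-0.3   0.16 -0.28] turn -0.0
[-1.13864756 -0.14669931  0.91503392]
```

View pics/scene10.png

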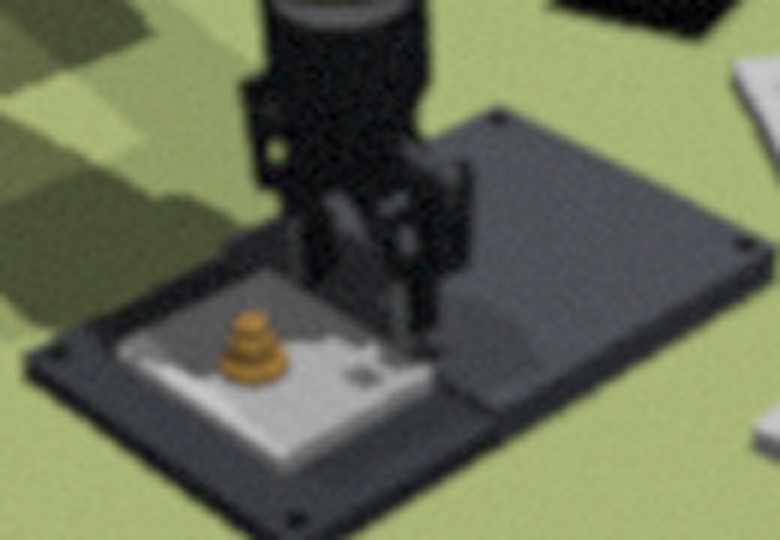

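Call:
drive_tool(
  gripper=[0.25,0.25,0.25,0.25,0.25,0.25,0.25,0.25,0.25,0.25,0.25,0.25],
  offset=[
    [0,0,0.005],
    [0,0,0.01],
    [0,-0.02,0.01],
    [0,-0.03,0.02],
    [0,-0.03,0.025],
    [0,0,0.025],
    [0,0,0.025],
    [0,0,0.025],
    [0,0,0.025],
    [0,0,0.025],
    [0,0,0],
    [0,0,0],
  ],
  turn=[0,0,0,0,0,0,0,0,0,0,0,0],
)

```text
time_s: 19.07
eef_pos: [578.5, 174.7, 98.0]
ee_rot: [-0.704, 0.704, -0.07, 0.07]
force: [0.7, -0.5, -0.3]
grip_width: 0.751
```

```bash
python3 - <<'E'
from meas import *
t,d=ctrl.capture("top"); cv2.imwrite("pics/top11.png",cv2.resize(t[180:310,195:360,::-1],None,fx=4.6,fy=4.6,interpolation=cv2.INTER_CUBIC))
q=plate(t,z=25)[0]; c,a,L=pose(q); print(tofix(c),a-np.degrees(PHI),L)
p2,d2=ctrl.capture("scene"); cv2.imwrite("pics/scene11.png",cv2.resize(p2[160:250,200:330,::-1],None,fx=6,fy=6,interpolation=cv2.INTER_CUBIC))
# depth-plane fits in fixture frame, top camera
K,V=cam(); Vi=np.linalg.inv(V); v,u=np.mgrid[:420,:560]; ok=d>0
P=(np.stack([(u-K[0,2])/K[0,0]*d,(v-K[1,2])/K[1,1]*d,d],-1)[ok])@Vi[:3,:3].T+Vi[:3,3]
F=np.c_[(P[:,:2]-ORG)@FX,(P[:,:2]-ORG)@FY,P[:,2]]
def fit(x0,x1,y0,y1,ex=None):
    s=F[(F[:,0]>x0)&(F[:,0]<x1)&(F[:,1]>y0)&(F[:,1]<y1)]
    if ex: s=s[np.hypot(s[:,0],s[:,1]+59)>22]
    s=s[abs(s[:,2]-np.median(s[:,2]))<8]
    k=np.linalg.lstsq(np.c_[s[:,:2]-s[:,:2].mean(0),np.ones(len(s))],s[:,2],rcond=None)[0]; print(len(s),k.round(4), "resid",(s[:,2]).std().round(2))
print("deck");fit(-90,90,10,60)
print("seat");fit(65,95,-110,-10);fit(-95,-68,-110,-10)
print("plate");fit(-55,55,-90,-8,1)
E
```

```text
[ -0.28248208 -48.38380622] 0.15752608981473593 [119.18039439  89.62881963 119.44322179  89.42453958]
deck
1624 [-1.70000e-03  5.60000e-03  2.06574e+01] resid 1.81
seat
519 [-1.01000e-02 -1.60000e-03  1.34362e+01] resid 1.88
502 [-8.00000e-04 -1.90000e-03  1.36519e+01] resid 1.89
plate
1337 [-2.40000e-03 -1.40000e-03  2.35108e+01] resid 2.02
```

View pics/top11.png

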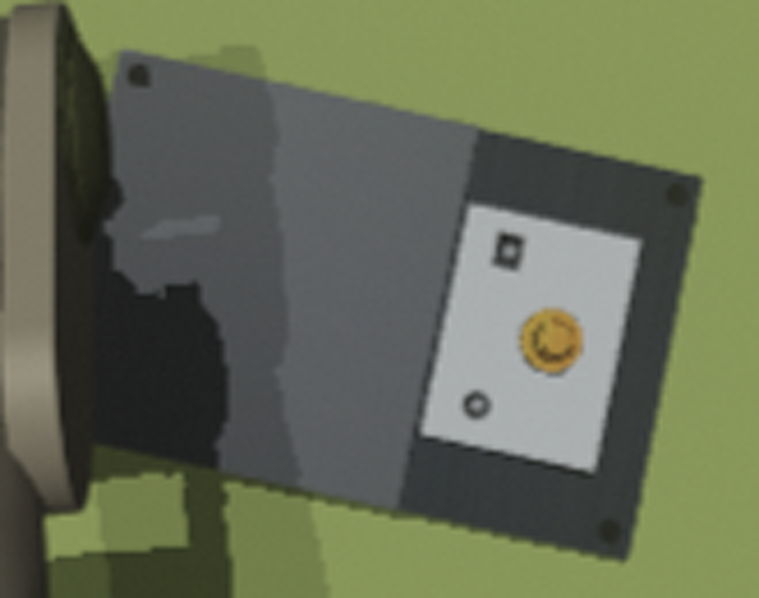

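View pics/scene11.png

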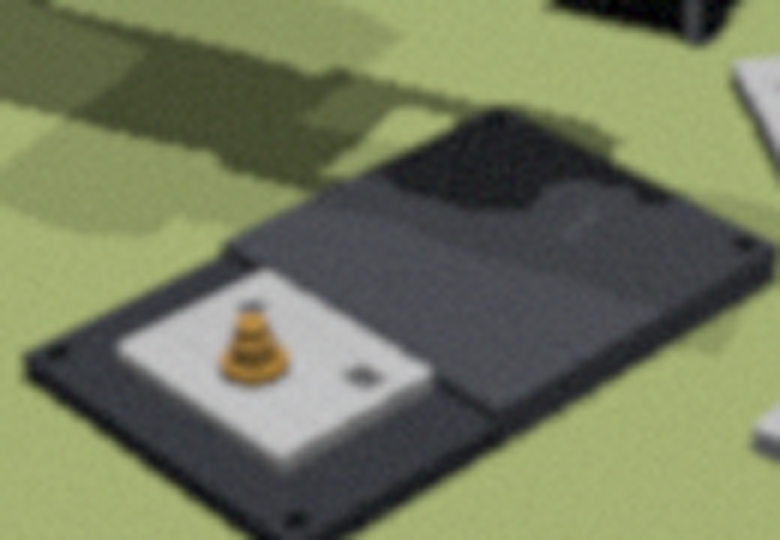

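```bash
python3 - <<'E'
from rig import ctrl
s=ctrl.sense(); print(s["time_s"],s["force"],s["eef_pos"]); print(ctrl.finish_job())
E
```

```text
19.1667 [-0.14400636  0.24388263 -0.03687814] [578.63778729 172.94744235  98.15410828]
the job is handed in; nothing more can be done
None
```

I pushed the plate along the deck with both spread fingertips on its rear edge. It squared up to the fixture, slid over the step and dropped onto both pins. I then backed the gripper off, raised it clear and handed the job in at about 19 s.

**Seating:** the last top picture shows both pins inside their holes. The depth readings put the plate's top 10.0 mm above the seat and 2.9 mm above the deck, where 10 and 3 are expected. The fitted tilt was about 0.003 rad.

**Position:** the plate's centre measured at fixture (-0.3, -48.4) mm against a target of (0, -49), turned 0.16 degrees. That is inside the tolerance.

**Clearance:** the tool was about 98 mm up and over the +y end of the fixture, with the wrist force near zero. I kept the fingers away from the brass part and the three bystanders throughout. I did not re-measure the bystanders' positions at the end.

No check failed. The depth readings sit about 1.5 mm low overall, within the stated calibration, so I used only height differences.

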